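# Open the slide discard chute with its lever

### The job

Push the carton that was left on the discard station's heavy steel flap sideways along the top, without lifting or tipping it, until it stands wholly on the ledge beside the flap and no longer touches the flap. Then press the white paddle at the long end of the lever all the way down onto its rubber stop, so that the short end raises the flap, and finish while still holding it down with the fingertips, the flap raised and still. Do not lift the flap by hand or pull the lever out of its fork, and leave the other things where they stand.

Things in the scene. Friction and masses are not known exactly. Their poses are not given: they have to be found in the camera images.
- station: the slide discard station, bolted down: grey base plate 170 (x) by 470 (y) mm; origin at bench level. All station offsets given here are mm in its frame. Along y: stop post, fork with lever, white chute housing under the steel flap (x -75 to 75, y -30 to 90, top z 105 shut; two prongs of it, within x -33 to 33, run on to y -74, top z 99), then the ledge
- ledge (a point): middle of the top of the white ledge beside the flap: station x 0, y 156, z 103 (2 mm lower than the shut flap's top). The ledge covers x -75 to 75, y 96 to 216; a fence, top at z 118, closes its far (+y) side
- stop (a point): top of the rubber stop post (20 mm thick, rounded) under the lever's long arm: station x 0, y -192, z 54
- flap (a joint): angle of the heavy steel flap (about 2 kg, 150 x 120 x 14 mm), rad: 0 is shut and level, growing as its -y edge rises; hinged about the station's x direction at y 90, z 105. Falls shut when let go; about 0.36 with the lever down on its stop
- slide_box_center (a point): centre of the cardboard carton with a pale lid that stands on the flap at the start: 80 (its x) by 55 (its y) by 35 (z) mm, about 0.2 kg, loose. Its axes are within 0.3 rad of the station's
- lever_pad (a point): middle of the top face of the white paddle (50 in x, 46 along the arm, 8 mm thick) at the lever's long end, to be pressed. The loose steel lever lies along the station's y, long end to -y, at rest sloping 28 deg up to the paddle, on its stop 28 deg down: the pad sinks about 130 mm on an arc of 138 mm radius about lever_pivot. Takes 2 to 8 N to press; comes back up when let go
- lever_pivot (a point): centre of the lever's cross pin (12 mm thick, along the station's x), loose in the open-topped slots of a steel fork (y -119 to -75, x -34 to 34, top z 129); station x 0, y -97, z 111. The short end reaches 55 mm beyond it, with a cross bar under two prongs of the flap
- beaker: glass beaker, 56 mm wide, 70 mm high, bystander, origin under its centre
- jar: small capped jar, 44 mm wide, 60 mm high, bystander, origin under its centre
- dish: clear round dish, 80 mm wide, 14 mm high, bystander, origin under its centre
- spare_box: another carton, 80 x 55 x 35 mm, standing on the bench, bystander, origin under its centre
- stain: amber bottle, 44 mm wide, 85 mm high, bystander, origin under its centre
- forceps: steel forceps 130 mm long lying on the bench, bystander, origin under the middle
There are look-alikes about, which are no part of the job. Leave any red or turquoise look-alike of the part that bears lever_pad alone. Leave any pink look-alike of the part that bears slide_box_center alone.

How it is judged:
By the outcome, as a careful person would: the job done as asked, in the order asked, and still so for the second after the job is handed in, while the arm keeps its last pose, push and grip.
It also fails if it takes over 54 s, if anything falls off the work surface, if the arm or the gripper's body presses on something with over 40 N, if the wrist force passes 120 N, or if a joint passes its speed limit or range.

### The arm

A 7-joint arm with a two-finger parallel gripper is mounted at the origin on the work surface. World frame = base frame: x ahead of the robot, y to its left, z up, the work surface at z = 0. Lengths are in mm, angles in rad, forces in N, time in s.
With the tool pointing down it reaches from about 400 to 900 mm from the base axis. Payload 5.5 kg.
Tool frame: the origin (TCP) lies at the centre of the arm's flange, where the gripper is bolted on; the fingertips stand 173 mm ahead of it and the grasp point (between the pads) lies 155 mm ahead of it; z points along the fingers, x is the direction in which the jaws open and shut, and the axes are right-handed (so a half turn about z gives the same grasp; the last joint's range is limited). The gripper opens to 85 mm and grips with 20 to 120 N. Pads are 22 mm wide; open, the fingers measure 114 mm over their backs; the gripper's body (76 mm by 85 mm) begins 54 mm behind the grasp point. The pads swing forward as they close: fully open they stand 13 mm farther back than shut.
Start: joints at [-1.012, 0.501, -0.427, 1.55, 0.221, 1.138, -0.21], TCP at [189.445, 621.777, 404.71] pointing down, gripper open.
Joint ranges: [-2.88, 2.88], [-0.31, 2.03], [-1.54, 1.56], [0.2, 2.42], [-1.41, 4.55], [0.19, 2.02], [-2.57, 2.57]. Speed limits (rad/s): [2.57, 2.57, 3.14, 3.14, 3.14, 3.14, 3.14].

### API

Orientations are given as a unit quaternion [x, y, z, w].
In Python, from station import robot, eyes, job, spotter gives the robot as it stands.
- The arm moves only by the shell command python3 -m pendant 'ROWS' [FORCE]. ROWS is text: rows parted by semicolons, each of 5 numbers parted by spaces: the shift along the world's x, y, z in units of 50 mm (1.0 is 50 mm), then the turn about the world's z in units of 10 degrees (1.0 is 10 degrees), then the closure, from -1 (fully open) to 1 (shut). A call has exactly 8 rows; each row is the pose to reach, as a shift and turn from the pose commanded when the call began; what a row does not reach only later rows make up. A row lasts 1/8 s, in which the tool goes at most 62.5 mm and 10.7 degrees, less where a joint would pass 70% of its speed; a pose out of reach is approached as far as the arm can. A call with a gripper value outside its range is refused whole. The fingers move at their own pace and stop on an object; FORCE is the grip in N (left out, the last holds). Time passes only in rows, so rows that repeat a pose let the fingers close, or fill a call up. It gives the time, the measured TCP pose, the force and the opening at its end, in the units of the state.
- robot.get_state(): the state, without advancing time (a new reading comes with each control period).
- eyes.grab_frame(name): name is "scene" or "top" or "wrist"; returns the picture (480x640x3 uint8, red, green, blue); there is no depth.
- eyes.get_calibration(name): a dict with "camera_matrix" (3x3 intrinsics, pixels), "R" (3x3) and "t" (3): a world point X has camera coordinates R X + t. Camera axes: x right, y down, z forward; pixel columns grow to the right and rows downward; lengths in mm; the calibration is good to about 2 mm. The wrist camera is an equidistant fisheye: a pixel r from the principal point sees the ray r / f radians off the axis. A picture is of the moment at which its call begins: read the wrist's pose just before it. get_calibration takes no time and is no camera call; for the wrist camera it gives the pose at the moment of the call.
- job.finish_job(): hands the job in, once; it reports no verdict.
Trained networks look in the newest picture that a camera, given by its name, has taken for a name from the list of things; names that differ only in an ending like _2 or _b are one class to them, and where a whole thing is asked for, a point or a joint stands for the part that bears it (a point fixed in the world has none). Each returns a list of dicts, best first, with "score" (0 to 1); they miss things now and then, are a little off and sometimes report something else, mostly with a low value. They report only what shows in the picture. A call takes as long as a camera call. They do not tell look-alikes from the thing itself.
- spotter.boxes_of(target, camera): "rect" ([left, top, right, bottom] in pixels, round what is visible of it).
- spotter.outline_of(target, camera): "region" (480x640 bool, what is visible of it) and "rect" ([left, top, right, bottom] in pixels, round what is visible of it).
- spotter.tip_of(target, camera): "location" ([column, row] in pixels: a listed point, or the origin of a listed thing).
The state is a dict: "clock": time; "q": joint angles; "qd": joint speeds; "joint_torque": joint torques, N m; "tcp_pos": TCP position; "eef_rot": TCP orientation; "ft_force": force on the tool from outside, world axes, zero at the start; "torque": the same for the moment, N m; "grip_width": opening from 0.0 (shut) to 1.0 (fully open).
Only numpy, scipy, OpenCV 4.12 (cv2) and the standard library are available. Lean on these libraries where they do the work, as an engineer would, in place of code of your own. Each camera call takes 0.05 s, during which the arm holds its last target. There are 200 camera calls.

## Working session

There is one attempt and no reset: what is moved stays moved. The work goes in short steps, Python scripts to look and compute and a shell command to move; the robot and the scene stay as the last step left them, time stands still between calls to the robot, and variables do not carry over. Pictures are saved under pics/ and viewed, about 8 in all and at most 12, crops included, and the job is handed in when it is done.

```bash
mkdir -p pics
cat > h.py <<'E'
import numpy as np,cv2
from station import robot,eyes,job,spotter
def snap(c,f=None):
    im=eyes.grab_frame(c)
    if f: cv2.imwrite('pics/'+f,im[:,:,::-1])
    return im
def ray(c,px,cal=None):
    k=cal or eyes.get_calibration(c);K=np.array(k['camera_matrix']);R=np.array(k['R']);t=np.array(k['t'])
    d=np.linalg.inv(K)@[px[0],px[1],1]
    return -R.T@t,R.T@d
def atz(c,px,z):
    o,d=ray(c,px);return o+d*(z-o[2])/d[2]
def proj(c,X):
    k=eyes.get_calibration(c);p=np.array(k['camera_matrix'])@(np.array(k['R'])@np.array(X,float)+np.array(k['t']));return p[:2]/p[2]
def tri(c1,p1,c2,p2):
    o1,d1=ray(c1,p1);o2,d2=ray(c2,p2);d1/=np.linalg.norm(d1);d2/=np.linalg.norm(d2)
    s=np.linalg.lstsq(np.c_[d1,-d2],o2-o1,rcond=None)[0]
    a=o1+s[0]*d1;b=o2+s[1]*d2;return (a+b)/2,np.linalg.norm(a-b)
E
python3 - <<'E'
from h import *
np.set_printoptions(precision=1,suppress=True)
for c in('scene','top'):
    snap(c,c+'0.png')
    for n in('station','ledge','stop','slide_box_center','lever_pad','lever_pivot'):
        print(c,n,[(np.round(r['location'],1),round(r['score'],2)) for r in spotter.tip_of(n,c)])
print(robot.get_state())
for c in('scene','top'):print(c,ray(c,(320,240)))
E
```

```text
scene station [(array([317.2, 284.8]), 0.73), (array([306.2, 231.7]), 0.71)]
scene ledge [(array([376.9, 279.3]), 0.98)]
scene stop [(array([258.1, 233.9]), 0.85)]
scene slide_box_center [(array([365.5, 423. ]), 0.83), (array([206.2, 318.8]), 0.79)]
scene lever_pad [(array([248.3, 189.6]), 0.78), (array([309.1, 166.5]), 0.68), (array([216.2, 199. ]), 0.67)]
scene lever_pivot [(array([265.3, 200.5]), 0.94), (array([287.6, 232.8]), 0.89), (array([320.5, 179.7]), 0.57)]
top station [(array([307.2, 235.8]), 0.75)]
top ledge [(array([242.1, 248.9]), 0.83)]
top stop [(array([384.2, 218.3]), 0.86)]
top slide_box_center [(array([173.1, 169.5]), 0.72), (array([293. , 232.6]), 0.65)]
top lever_pad [(array([486.9, 222.7]), 0.91), (array([402.9, 213.7]), 0.83), (array([506. , 378.1]), 0.8), (array([227.7, 190.8]), 0.65)]
top lever_pivot [(array([458.7, 270.5]), 0.79), (array([344.2, 223. ]), 0.78), (array([455.6, 351.5]), 0.69)]
{'clock': 0.7, 'q': array([-1. ,  0.5, -0.4,  1.6,  0.2,  1.1, -0.2]), 'qd': array([-0.,  0., -0.,  0.,  0., -0., -0.]), 'joint_torque': array([  0. , -56.9,  -5.8, -28.1,   0. ,   0. ,   0. ]), 'tcp_pos': array([189.5, 621.8, 404.7]), 'eef_rot': array([ 0.8,  0.6,  0. , -0. ]), 'ft_force': array([ 0. ,  0.1, -0.5]), 'torque': array([ 0., -0., -0.]), 'grip_width': 1.0006569438784652}
scene (array([1013.8,  637.1,  692.3]), array([-0.5, -0.6, -0.6]))
top (array([ 455.4,    5.8, 1519.5]), array([ 0., -0., -1.]))
```

View pics/scene0.png

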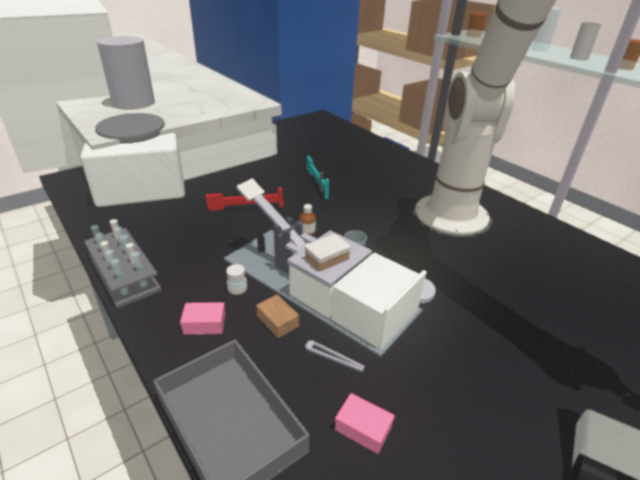

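View pics/top0.png

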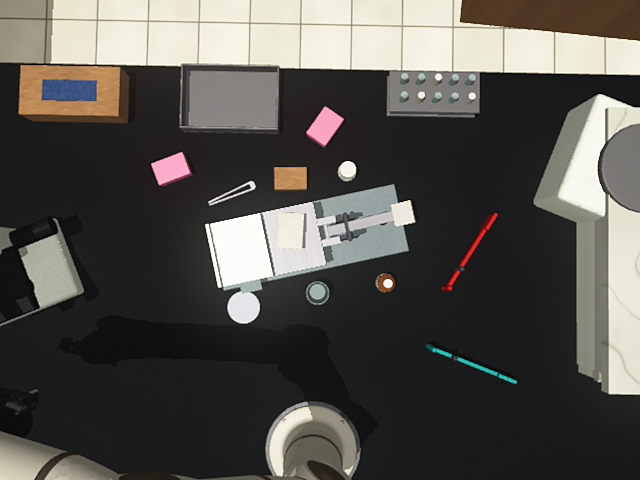

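Top view: the white paddle is at (402,213), the lever pivot at (344,223), the pale-lidded carton on the flap at (292,231) and the ledge at (240,250). The look-alikes are the red lever (470,250), the turquoise lever (470,365), the pink cartons (171,169) and (325,126), and the brown spare carton on the bench (290,178). The lidded carton on the flap and the white paddle on the station's lever fit the description.

Run:
```python
from h import *
from scipy.optimize import least_squares
np.set_printoptions(precision=1,suppress=True)
obs=[('top',(0,156,103),(242.1,248.9)),('top',(0,-97,111),(344.2,223)),('top',(0,-219,176),(402.9,213.7)),
('scene',(0,156,103),(376.9,279.3)),('scene',(0,-97,111),(287.6,232.8)),('scene',(0,-219,176),(248.3,189.6))]
def W(p,s):
    c,n=np.cos(p[2]),np.sin(p[2]);return np.array([p[0]+c*s[0]-n*s[1],p[1]+n*s[0]+c*s[1],s[2]])
f=lambda p:np.concatenate([proj(c,W(p,s))-o for c,s,o in obs])
r=least_squares(f,[500,50,0],loss='soft_l1',x_scale=[100,100,.1]);print(r.x[:2],'yaw %.3f'%r.x[2],f(r.x))
p=r.x
for n,s in dict(ledge=(0,156,103),pad=(0,-219,176),stop=(0,-192,54),hinge=(0,90,105)).items():print(n,W(p,s))
for c in('top','scene'):
    im=snap(c)
    for o in spotter.outline_of('slide_box_center',c):
        print(c,o['rect'],round(o['score'],2))
        if c=='top':
            q=cv2.minAreaRect(np.argwhere(o['region'])[:,::-1].astype(np.float32))
            w=np.array([atz('top',x,140)[:2] for x in cv2.boxPoints(q)]);print(w.tolist(),w.mean(0))
    rect=(200,170,430,290) if c=='top' else(220,160,440,350)
    v=im.copy()
    for s in [(-75,-30,105),(75,-30,105),(75,90,105),(-75,90,105),(-75,216,103),(75,216,103),(0,-219,176),(0,-97,111)]:
        cv2.circle(v,tuple(int(a) for a in proj(c,W(p,s)).round()),1,(255,0,255),-1)
    a,b,d,e=rect;cv2.imwrite(f'pics/crop_{c}.png',cv2.resize(v[b:e,a:d,::-1],None,fx=3,fy=3,interpolation=cv2.INTER_CUBIC))
```

```text
[521.2  21.4] yaw 0.238 [-1.3 -0.1  2.9  2.  -0.4 -2.4  0.3  0.4 -1.  -2.1  0.4 -0.3]
ledge [484.4 173.  103. ]
pad [ 572.8 -191.4  176. ]
stop [ 566.4 -165.2   54. ]
hinge [500.  108.9 105. ]
top [306.5, 106.7, 342.0, 146.7] 0.84
[[749.8941174179444, 28.238845435609], [816.5735452596148, -17.04970343025856], [785.5829630084152, -61.78633615503675], [719.0297480707794, -16.437523757690904]] [767.8 -16.8]
top [154.3, 155.6, 191.7, 184.2] 0.84
[[674.8711874132105, 377.5091268638285], [703.8683489372505, 303.1965543938278], [650.8710602989764, 282.4298502076402], [621.9798064100137, 356.64469121460263]] [662.9 329.9]
top [280.7, 210.9, 301.4, 249.2] 0.8
[[488.71977598509756, 88.59521656528949], [569.8898141200707, 86.08393237960998], [567.932057608958, 27.72069522682944], [486.7599094787544, 30.383362192867267]] [528.3  58.2]
scene [181.5, 301.4, 224.7, 338.7] 0.96
scene [303.8, 233.4, 351.9, 269.8] 0.68
scene [335.9, 393.2, 393.2, 454.7] 0.61
```

View pics/crop_top.png

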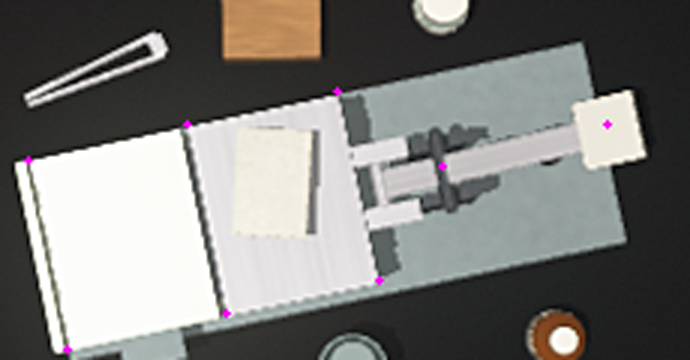

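View pics/crop_scene.png

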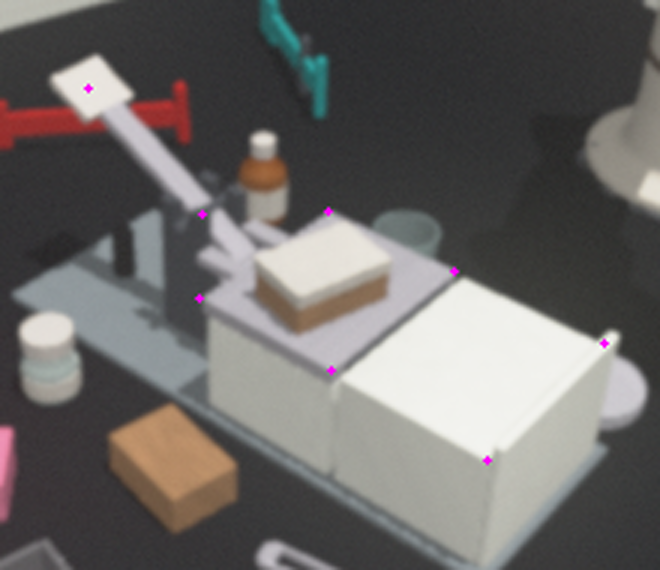

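The crops confirm both. The reprojected station points sit on the flap and ledge corners and on the white paddle, and the carton with the pale lid on the flap is the one to push. Next I work out the approach.

```bash
cat >> h.py <<'E'
P=np.array([521.2,21.4,.238])
def W(s,p=P):
    c,n=np.cos(p[2]),np.sin(p[2]);return np.array([p[0]+c*s[0]-n*s[1],p[1]+n*s[0]+c*s[1],s[2]])
def S(w,p=P):
    c,n=np.cos(p[2]),np.sin(p[2]);a,b=w[0]-p[0],w[1]-p[1];return np.array([c*a+n*b,-n*a+c*b,w[2]])
def tcp():
    s=robot.get_state();from scipy.spatial.transform import Rotation as R
    x=R.from_quat(s['eef_rot']).as_matrix();return s['tcp_pos'],np.degrees(np.arctan2(x[1,0],x[0,0])),s
def go(target,deg):
    p,a,s=tcp();print('tcp',p.round(1),'station',S(p).round(1),'yaw %.1f'%a,'-> units',((np.array(target)-p)/50).round(2),round((deg-a)/10,2),'F',s['ft_force'].round(1),'t',round(s['clock'],2),'w',round(s['grip_width'],2))
E
python3 - <<'E'
from h import *
np.set_printoptions(precision=1,suppress=True)
c=[atz('top',(200+a/3,170+b/3),140) for a,b in[(242,125),(312,130),(308,237),(232,232)]]
print(np.array(c),'centre',np.mean(c,0),S(np.mean(c,0)),[S(x) for x in c])
a=[c[0]-c[3],c[1]-c[2]];print([np.degrees(np.arctan2(v[1],v[0])) for v in a])
b=S(np.mean(c,0));yaw=-2
d=np.radians(yaw+90);m=np.mean(c,0)-58*np.array([np.cos(d),np.sin(d),0])
print('finger start',m,S(m))
go([m[0],m[1],380],yaw)
E
```

```text
[[569.7  80.2 140. ]
 [566.9  27.1 140. ]
 [485.8  28.5 140. ]
 [488.5  86.  140. ]] centre [527.7  55.5 140. ] [ 14.4  31.6 140. ] [array([ 61. ,  45.7, 140. ]), array([ 45.8,  -5.2, 140. ]), array([-32.7,  15.3, 140. ]), array([-16.5,  70.5, 140. ])]
[np.float64(-4.103165720972473), np.float64(-1.0102968423101713)]
finger start [525.7  -2.5 140. ] [ -1.2 -24.3 140. ]
tcp [189.4 621.8 404.7] station [-180.9  661.7  404.7] yaw 73.1 -> units [  6.7 -12.5  -0.5] -7.51 F [-0.6 -0.  -0.1] t 0.9 w 1.0
```

```bash
python3 -m pendant '0.8 -1.5 0 -1 -0.1;1.6 -3 0 -2 -0.1;2.4 -4.4 0 -3 -0.1;3.1 -5.8 0 -4 -0.1;3.8 -7.2 0 -5 -0.1;4.6 -8.6 0 -6 -0.1;5.2 -9.7 0 -7 -0.1;5.9 -11 0 -7.5 -0.1' 30; python3 -c "
from h import *
go([525.7,-2.5,330],-2)"
```

```text
clock: 1.9
tcp_pos: [426.1, 179.2, 405.3]
eef_rot: [1.0, -0.019, 0.001, -0.0]
ft_force: [0.8, 0.3, 0.8]
grip_width: 0.548
tcp [426.1 179.2 405.3] station [-55.2 175.8 405.3] yaw -2.1 -> units [ 1.99 -3.63 -1.51] 0.01 F [0.8 0.3 0.8] t 1.9 w 0.55
```

```bash
python3 -m pendant '0.7 -1.2 0 0 -0.1;1.3 -2.4 0 0 -0.1;2 -3.6 0 0 -0.1;2 -3.6 -0.4 0 -0.1;2 -3.6 -0.9 0 -0.1;2 -3.6 -1.4 0 -0.1;2 -3.6 -1.4 0 -0.1;2 -3.6 -1.4 0 -0.1'; python3 -c "
from h import *
go([525.7,-2.5,285],-2)
snap('scene','a.png');im=snap('top')
cv2.imwrite('pics/b.png',cv2.hconcat([cv2.resize(cv2.imread('pics/a.png')[150:330,220:440],None,fx=2,fy=2),cv2.resize(im[160:340,200:420,::-1],None,fx=2,fy=2)])[:,:800*2])
b=cv2.imread('pics/b.png');cv2.imwrite('pics/b.png',cv2.resize(b,(800,int(800*b.shape[0]/b.shape[1]))))"
```

```text
clock: 2.9
tcp_pos: [525.9, 1.1, 335.6]
eef_rot: [1.0, -0.017, 0.001, -0.0]
ft_force: [-0.6, 0.2, 0.5]
grip_width: 0.55
tcp [525.9   1.1 335.6] station [-3.000e-01 -2.080e+01  3.356e+02] yaw -1.9 -> units [-0.   -0.07 -1.01] -0.01 F [-0.6  0.2  0.5] t 2.9 w 0.55
```

View pics/b.png

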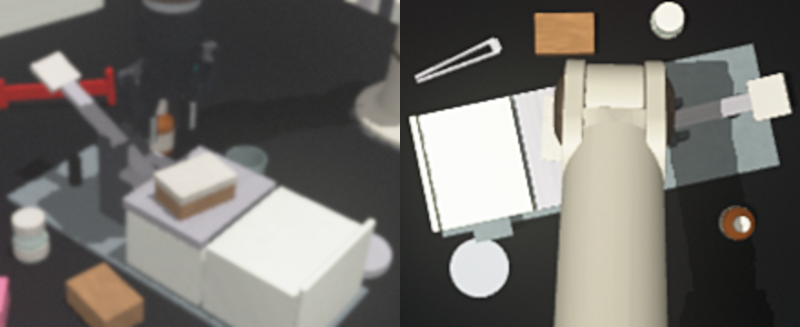

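The scene crop shows the fingers behind the carton, clear of the lever and fork. I lower them to just above the flap.

```bash
python3 -m pendant '0 0 -0.3 0 -0.1;0 0 -0.6 0 -0.1;0 0 -0.8 0 -0.1;0 0 -0.9 0 -0.1;0 0 -0.98 0 -0.1;0 0 -1.02 0 -0.1;0 0 -1.02 0 -0.1;0 0 -1.02 0 -0.1'
```

```text
clock: 4.0
tcp_pos: [525.6, 1.0, 284.0]
eef_rot: [1.0, -0.017, 0.0, -0.0]
ft_force: [-0.2, -0.4, -0.4]
grip_width: 0.547
```

```bash
python3 -m pendant '-0.02 0.2 0 0 -0.1;-0.05 0.35 0 0 -0.1;-0.1 0.5 0 0 -0.1;-0.13 0.65 0 0.3 -0.1;-0.17 0.8 0 0.6 -0.1;-0.2 0.95 0 0.9 -0.1;-0.25 1.1 0 1.2 -0.1;-0.28 1.25 0 1.55 -0.1'; python3 -c "
from h import *
go(W([0,113,284]),13.6)
snap('scene','a.png');im=snap('top')
cv2.imwrite('pics/c.png',cv2.hconcat([cv2.resize(cv2.imread('pics/a.png')[150:330,220:440],(400,327)),cv2.resize(im[160:340,200:420,::-1],(400,327))]))"
```

```text
clock: 5.0
tcp_pos: [511.3, 63.9, 283.8]
eef_rot: [0.993, 0.12, 0.0, 0.0]
ft_force: [-0.2, -1.5, -0.4]
grip_width: 0.547
tcp [511.3  63.9 283.8] station [  0.4  43.6 283.8] yaw 13.8 -> units [-0.33  1.35  0.  ] -0.02 F [-0.2 -1.5 -0.4] t 5.0 w 0.55
```

View pics/c.png

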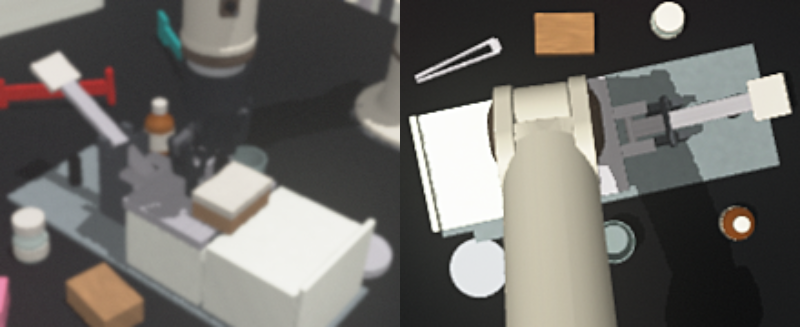

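The carton slides square and flat toward the ledge, so I continue about 70 mm.

```bash
python3 -m pendant '-0.04 0.18 0 0 -0.1;-0.09 0.36 0 0 -0.1;-0.13 0.54 0 0 -0.1;-0.18 0.72 0 0 -0.1;-0.22 0.9 0 0 -0.1;-0.26 1.08 0 0 -0.1;-0.31 1.26 0 0 -0.1;-0.34 1.38 0 0 -0.1'; python3 -m pendant '0.05 -0.2 0 0 -0.1;0.09 -0.4 0 0 -0.1;0.09 -0.4 0.4 0 -0.1;0.09 -0.4 0.9 0 -0.1;0.09 -0.4 1.4 0 -0.1;0.09 -0.4 1.9 0 -0.1;0.5 -2 2.3 0 0.3;0.7 -3 2.3 0 1'; python3 -c "
from h import *
go(W([0,-219,400]),13.6)
snap('scene','a.png');im=snap('top')
cv2.imwrite('pics/d.png',cv2.hconcat([cv2.resize(cv2.imread('pics/a.png')[150:330,220:440],(400,327)),cv2.resize(im[160:340,200:420,::-1],(400,327))]))"
```

```text
clock: 6.1
tcp_pos: [494.2, 133.2, 283.7]
eef_rot: [0.993, 0.118, -0.0, -0.0]
ft_force: [0.9, -1.1, -0.3]
grip_width: 0.546
clock: 7.1
tcp_pos: [527.9, -9.3, 399.6]
eef_rot: [0.993, 0.119, 0.002, 0.0]
ft_force: [0.7, -0.6, -0.0]
grip_width: 0.149
tcp [527.9  -9.3 399.6] station [ -0.7 -31.4 399.6] yaw 13.6 -> units [ 0.9  -3.64  0.01] -0.0 F [ 0.7 -0.6 -0. ] t 7.1 w 0.15
```

View pics/d.png

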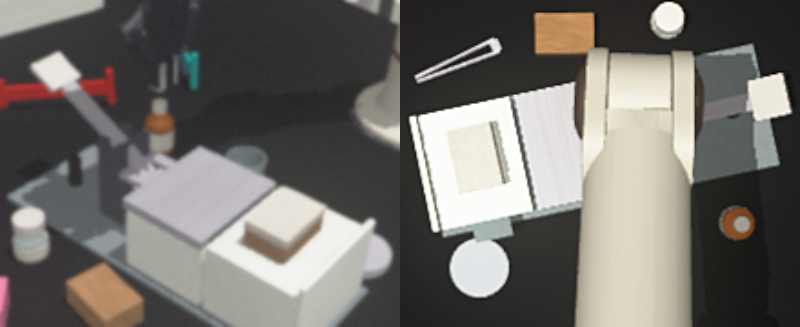

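The carton stands wholly on the ledge, right edge about (508,175) in the crop against the seam at about 520, so roughly 20–30 mm clear. The flap is free. Now I go over the paddle with the fingers shut.

```bash
python3 -m pendant '0.25 -1 0 0 1;0.5 -2 0 0 1;0.7 -3 0 0 1;0.86 -3.54 0 0 1;0.86 -3.54 -0.3 0 1;0.86 -3.54 -0.7 0 1;0.86 -3.54 -0.7 0 1;0.86 -3.54 -0.7 0 1' 40; python3 -c "
from h import *
go(W([0,-212,352]),13.6)
snap('scene','a.png');im=snap('top')
cv2.imwrite('pics/e.png',cv2.hconcat([cv2.resize(cv2.imread('pics/a.png')[120:300,200:420],(400,327)),cv2.resize(im[160:340,280:500,::-1],(400,327))]))"
```

```text
clock: 8.2
tcp_pos: [570.2, -183.8, 363.2]
eef_rot: [0.993, 0.118, 0.0, -0.0]
ft_force: [-0.4, 0.7, -0.2]
grip_width: 0.001
tcp [ 570.2 -183.8  363.2] station [  -0.7 -211.   363.2] yaw 13.6 -> units [ 0.02 -0.02 -0.22] 0.0 F [-0.4  0.7 -0.2] t 8.2 w 0.0
```

View pics/e.png

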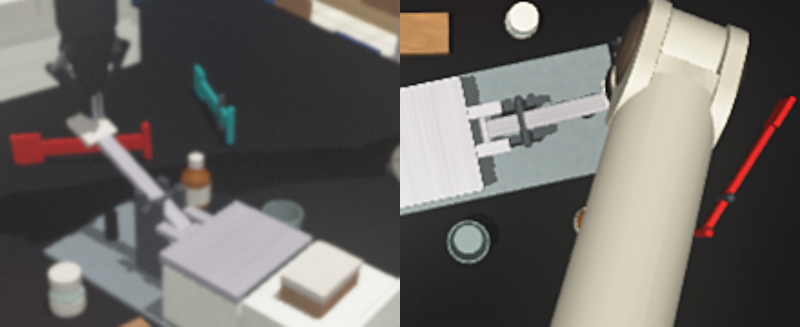

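The shut fingertips stand over the white paddle, at about (98,118) in the scene crop. I press down along the arc.

```bash
python3 -m pendant '0 0 -0.2 0 1;0.02 -0.08 -0.4 0 1;0.04 -0.18 -0.6 0 1;0.06 -0.25 -0.8 0 1;0.08 -0.32 -1 0 1;0.09 -0.37 -1.2 0 1;0.1 -0.41 -1.4 0 1;0.1 -0.43 -1.6 0 1'; python3 -c "
from h import *
go(W([0,-226,221]),13.6)"
```

```text
clock: 9.3
tcp_pos: [575.2, -205.2, 282.1]
eef_rot: [0.993, 0.118, -0.0, -0.0]
ft_force: [0.5, 3.6, 5.2]
grip_width: -0.003
tcp [ 575.2 -205.2  282.1] station [  -1.  -233.   282.1] yaw 13.6 -> units [-0.01  0.14 -1.22] 0.0 F [0.5 3.6 5.2] t 9.3 w -0.0
```

```bash
python3 -m pendant '0 0 -0.2 0 1;0 0.01 -0.4 0 1;-0.01 0.03 -0.6 0 1;-0.01 0.06 -0.75 0 1;-0.02 0.09 -0.9 0 1;-0.02 0.11 -1 0 1;-0.03 0.13 -1.1 0 1;-0.03 0.13 -1.1 0 1'; python3 -c "
from h import *
go(W([0,-226,221]),13.6)
snap('scene','a.png');im=snap('top')
cv2.imwrite('pics/f.png',cv2.hconcat([cv2.resize(cv2.imread('pics/a.png')[150:330,200:420],(400,327)),cv2.resize(im[160:340,200:420,::-1],(400,327))]))"
```

```text
clock: 10.3
tcp_pos: [573.6, -199.4, 227.4]
eef_rot: [0.993, 0.118, -0.0, 0.0]
ft_force: [0.4, 0.2, 1.0]
grip_width: -0.0
tcp [ 573.6 -199.4  227.4] station [  -1.2 -226.9  227.4] yaw 13.6 -> units [ 0.02  0.02 -0.13] 0.0 F [0.4 0.2 1. ] t 10.3 w -0.0
```

View pics/f.png

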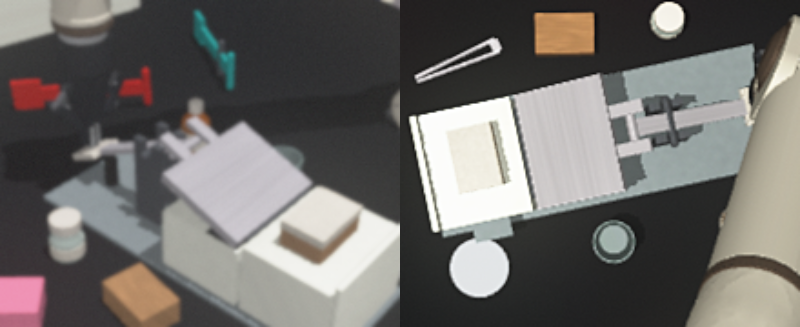

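```bash
python3 -m pendant '0 0 0 0 1;0 0 0 0 1;0 0 -0.03 0 1;0 0 -0.06 0 1;0 0 -0.1 0 1;0 0 -0.13 0 1;0 0 -0.13 0 1;0 0 -0.13 0 1'; python3 -c "
from h import *
go(W([0,-226,221]),13.6)
snap('scene','a.png')
for n in('lever_pad','lever_pivot'):print(n,[(np.round(r['location']),round(r['score'],2)) for r in spotter.tip_of(n,'scene')])
for s in [(0,-219,46),(0,-228,76),(0,-235,111),(0,-97,111)]:print(s,proj('scene',W(s)))"
```

```text
clock: 11.4
tcp_pos: [574.0, -199.3, 221.8]
eef_rot: [0.993, 0.118, 0.0, 0.0]
ft_force: [-0.6, 1.6, 6.1]
grip_width: -0.001
tcp [ 574.  -199.3  221.8] station [  -0.8 -226.9  221.8] yaw 13.6 -> units [ 0.01  0.02 -0.02] 0.0 F [-0.6  1.6  6.1] t 11.4 w -0.0
lever_pad [(array([255., 237.]), 0.78), (array([218., 201.]), 0.65), (array([311., 164.]), 0.55)]
lever_pivot [(array([266., 198.]), 0.92), (array([285., 233.]), 0.57), (array([322., 180.]), 0.56)]
(0, -219, 46) [251.84413565 233.76107149]
(0, -228, 76) [248.69082005 222.74490267]
(0, -235, 111) [245.88302368 210.05485641]
(0, -97, 111) [286.56748765 230.6473136 ]
```

The paddle is now seen at (255,237), against (252,234) predicted on the stop. I press until the force shows firm contact.

```bash
python3 -m pendant '0 0 -0.02 0 1;0 0 -0.04 0 1;0 0 -0.06 0 1;0 0 -0.06 0 1;0 0 -0.06 0 1;0 0 -0.06 0 1;0 0 -0.06 0 1;0 0 -0.06 0 1'
```

```text
clock: 12.55
tcp_pos: [574.4, -200.0, 220.6]
eef_rot: [0.993, 0.118, 0.001, 0.001]
ft_force: [-3.6, 0.9, 17.2]
grip_width: 0.001
```

The force rose from 6 to 17 N for 1.2 mm of travel, so the lever is on its stop. One hold and a last check.

```bash
python3 -m pendant '0 0 0 0 1;0 0 0 0 1;0 0 0 0 1;0 0 0 0 1;0 0 0 0 1;0 0 0 0 1;0 0 0 0 1;0 0 0 0 1'; python3 -c "
from h import *
a=snap('scene','a.png');im=snap('top')
h=np.sin(.36),np.cos(.36)
for x in(-75,75):
    q=(x,90-120*h[1],105+120*h[0]);c=tuple(int(v) for v in proj('scene',W(q)).round());a=a.copy();cv2.circle(a,c,1,(255,0,255),-1)
cv2.imwrite('pics/g.png',cv2.hconcat([cv2.resize(a[150:330,200:420,::-1],(400,327)),cv2.resize(im[160:340,200:420,::-1],(400,327))]))"
```

```text
clock: 13.55
tcp_pos: [574.4, -200.0, 220.7]
eef_rot: [0.993, 0.118, 0.001, 0.001]
ft_force: [-3.7, 1.4, 18.7]
grip_width: 0.001
```

View pics/g.png

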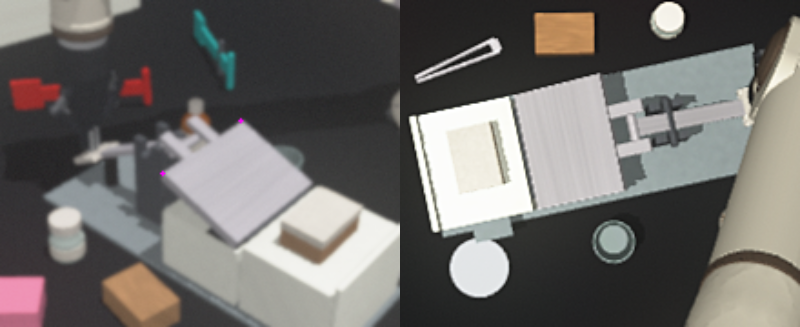

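The flap edge lies on the two points predicted for 0.36 rad, at (163,174) and (241,121). The carton is on the ledge and the pose is steady, so I hand in.

```bash
python3 -c "
from h import *
job.finish_job()"
```

```text
the job is handed in; nothing more can be done
```

The job is handed in: the carton is on the ledge and the fingertips are holding the paddle down on its stop with the flap raised. The robot clock read about 13.6 s of the 54 s allowed.

- **Carton:** I pushed it flat and squared up with the half-closed fingers until it stood wholly on the ledge. The last top view showed it roughly 20–30 mm clear of the flap seam.
- **Lever and flap:** I pressed the white paddle along its arc with the shut fingers.
  - **Force:** It rose from 6 to 17 N over about 1.2 mm of travel, which shows the lever is on its stop. It then held steady at about 18 N.
  - **Flap:** Its raised edge matched the points predicted for 0.36 rad in the scene camera.
  - **Fork:** The pin still appeared seated.
- **Other things:** In the last pictures the bystanders in view appeared where they had stood. The turquoise look-alike and one pink one were only partly in view, the other pink one not at all, and I did not check those separately.
- **Small disagreement:** The spotter put the pressed paddle about 4 px from the position predicted for the stop. That is within its usual error, and the force check settled it.

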